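# Take the card reader off its locked dock

## Robot

A 6-joint arm with a two-finger parallel gripper is mounted at the origin on a cart in front of the work surface, level with it; the furniture and walls round the work are solid. World frame = base frame: x ahead of the robot, y to its left, z up, the work surface at z = 0. Lengths are in m, angles in rad, forces in N, time in s.
With the tool pointing down it reaches from about 0.25 to 0.725 m from the base axis. Payload 9.7 kg.
Tool frame: the origin (TCP) lies midway between the tips of the shut fingers; the grasp point (between the pads) lies 19 mm behind it; z points along the fingers, x is the direction in which the jaws open and shut, and the axes are right-handed (so a half turn about z gives the same grasp; the last joint's range is limited). The gripper opens to 85 mm and grips with 20 to 120 N. Pads are 22 mm wide; open, the fingers measure 114 mm over their backs; the gripper's body (76 mm by 85 mm) begins 54 mm behind the grasp point. The pads swing forward as they close: fully open they stand 13 mm farther back than shut.
Start: joints at [-1.146, 0.087, 0.176, 1.66, 0, 1.571], TCP at [0.227, -0.501, 0.231] pointing down, gripper open.
Joint ranges: [-3.13, 3.13], [-0.85, 1.81], [-1.15, 1.24], [-2.2, 2.28], [-1.44, 1.52], [-3.14, 3.14]. Speed limits (rad/s): [2.22, 2.22, 2.57, 3.14, 3.14, 3.14].

## Interface

Orientations are given as a unit quaternion [x, y, z, w].
In Python, from rig import observe, camera, hand_in, spot_in, regions_of gives the robot as it stands. The module is installed in compiled form; this text tells all that it offers.
- The arm moves only by the tool carry_out, never from a script. Its argument "motion" is a list that holds one entry, the list of rows, each a list of 7 numbers: the turn, a rotation vector about the tool's x, y, z in rad, then the shift along the tool's x, y, z in cm, then the finger opening in cm, from 0 to 8.54. A call has 1 to 8 rows; each row shifts and turns the pose as measured when the row begins, along the tool's axes as they then stand; what a row does not reach is not made up. A row lasts 1/10 s, in which the tool goes at most 50 mm and 8.59 degrees, less where a joint would pass 70% of its speed; a pose out of reach is approached as far as the arm can. A call with a gripper value outside its range is refused whole. The fingers move at their own pace and stop on an object; "grip_force" is the grip in N (left out, the last holds). Time passes only in rows, so rows that do not move let the fingers close. It gives the time, the measured TCP pose, the force and the opening at its end, in the units of the state.
- observe(): the state, without advancing time (a new reading comes with each control period).
- camera(name): name is "side" or "top" or "wrist"; returns a dict with "image" (480x640x3 uint8, red, green, blue), "mtx" (3x3 intrinsics, pixels), "rvec" (rotation vector, rad) and "tvec" (3), from world to camera coordinates, as OpenCV has them; the wrist camera has in their place "hand_eye" (4x4, takes a point from camera to tool coordinates, whose origin is the TCP and whose axes are the tool frame's). Camera axes: x right, y down, z forward; pixel columns grow to the right and rows downward; lengths in m; the calibration is good to about 2 mm. A picture is of the moment at which its call begins: read the wrist's pose just before it. There is no depth.
- hand_in(): hands the job in, once; it reports no verdict.
Trained networks look in a picture, given as the dict that the camera call returned (one of the last four; its "shot" number tells which), for a name from the list of things; names that differ only in an ending like _2 or _b are one class to them, and where a whole thing is asked for, a point or a joint stands for the part that bears it (a point fixed in the world has none). Each returns a list of dicts, best first, with "confidence" (0 to 1); they miss things now and then, are a little off and sometimes report something else, mostly with a low value. They report only what shows in the picture. A call takes as long as a camera call.
- spot_in(picture, query): "xy" ([column, row] in pixels, amid what is visible of it).
- regions_of(picture, query): "pixels" (480x640 bool, what is visible of it) and "xy" ([column, row] in pixels, amid what is visible of it).
The state is a dict: "time_s": time; "joints": joint angles; "qvel": joint speeds; "tau": joint torques, N m; "eef_pos": TCP position; "orientation": TCP orientation; "force": force on the tool from outside, world axes, zero at the start; "moment": the same for the moment, N m; "opening": finger opening in m.
Only numpy, scipy, OpenCV 4.12 (cv2) and the standard library are available. Lean on these libraries where they do the work, as an engineer would, in place of code of your own. Each camera call takes 0.05 s, during which the arm holds its last target.

## Task

A customer wants to pay: turn the dock's latch handle a quarter turn, over its hump, until it drops into its open notch, then pull the card reader straight out of the dock's slide, past the snap catches. Set it down gently on the teal mat, screen up, in the middle and lengthwise along the mat. Leave the latch open and do not disturb the goods standing around.

Things in the scene. Friction and masses are not known exactly. Their poses are not given: they have to be found in the camera images.
- riser: Low display riser, fixed on the back of the table, always in the same place: oak top 284 mm (x) by 514 mm (y), flat, 140 mm above the table (z = 0.14). Origin: centre of its underside. Dock, mat, soaps and tealight stand on its top; candle and cat stand on the table in front.
- dock: Aluminium counter dock, fixed. Origin: on the riser top under the docked reader's middle; x to its closed end (reader slides out along -x), y to the latch side, z up. Base plate 8 mm thick, x -66 to 56, y -36 to 36 mm, with a wing at x -72 to -18, y 30 to 112. End stop x 49 to 56, 34 mm high. Two slide rails x -8 to 49, outer faces y +-30, 24 mm high; their lips keep the reader from being lifted.
- slide_mouth (a point): Mouth of the dock's slide, at dock x -8, y 0, 8 mm above the riser top; axes as the dock's. The reader is free to be lifted once slid 58 mm along -x. Two spring catches in the rails hold it: a straight pull of about 10 to 18 N is needed over the first 8 mm, then it lets go suddenly and slides freely. Beside the reader keep fingertips over 27 mm above the riser top to clear rails and bolt housing.
- reader: Dark grey card reader, loose, about 0.26 kg, 96 mm long (x), 54 wide (y), 58 high. Origin: centre of its underside; docked it is 8 mm above the riser top at dock x = y = 0, axes as the dock's. Screen at the +x end of the top, keys at -x, z up. Grip the plain shell, a block x +-48, y +-27, z 18 to 58 mm, across its 54 mm width. Under it is a narrower slippery foot with small steel nubs, flat below.
- latch (a joint): Turn of the latch handle, rad: 0 locked (handle along dock +x), 1.571 open (along dock +y), growing counter-clockwise from above. It lifts 5 mm over a cam hump near 0.75 rad (under 8 N sideways at the knob), then falls by itself to about 1.48 in the open notch, 4 mm lower than locked. Locked, a 10 mm steel bolt blocks the reader's foot; the reader is free beyond about 1.2 rad.
- latch_knob (a point): Centre of the top of the upright black knob at the end of the latch handle: round, 14 mm across, top 70 mm above the riser top when locked. It stands clear of the flat handle bar for its upper 32 mm (bar top 38 mm above the riser top). 55 mm from the turning axis. This point moves with the handle.
- latch_pivot (a point): Point on the latch's vertical turning axis at dock x -50.5, y 80 mm, 24 mm above the riser top, on top of the grey bolt housing (dock x -64 to -23, y 40 to 108, top 24 mm above the riser top). Axes as the dock's.
- mat: Teal rubber counter mat, 140 mm (x, long side) by 100 mm (y) and 3 mm thick, fixed flat on the riser. Origin: centre of its underside, on the riser top.
- soap_green: Green soap carton, 50x75x26 mm, bystander. Origin: centre of its underside.
- soap_pink: Pink soap carton, 50x75x26 mm, bystander. Origin: centre of its underside.
- tealight: Tealight, 38 mm across, 16 mm high, green wax, bystander. Origin: centre of its underside.
- candle: Candle in a dark floral pot, 70 mm across, 99 mm high, bystander. Origin: centre of its underside.
- cat: White cat figurine, 41x55x79 mm, bystander. Origin: centre of its underside.

How it is judged:
By the outcome, as a careful person would: the job done as asked, in the order asked, and still so for the second after the job is handed in, with the robot touching nothing.
It also fails if it takes over 59 s, if anything falls off the work surface, if the arm or the gripper's body presses on something with over 40 N, if the wrist force passes 120 N, or if a joint passes its speed limit or range.

## Working session

There is one attempt and no reset: what is moved stays moved. The work goes in short steps, Python scripts to look and compute and a tool call to move; the robot and the scene stay as the last step left them, time stands still between calls to the robot, and variables do not carry over. Pictures are saved under pics/ and viewed, and the job is handed in when it is done.

Besides the shell and the picture viewer there is one more tool, called after "Emit:" as a command line: name --argument value ..., lists and objects as JSON in quotes. carry_out: Moves the arm, as the interface text tells. Its arguments: {"type":"object","properties":{"motion":{"type":"array"},"grip_force":{"type":"number"}},"required":["motion"]}

```bash
mkdir -p pics; ls; python3 - <<'E'
from rig import *
import cv2,pickle
s=observe();print(s)
for n in("side","top","wrist"):
    c=camera(n);pickle.dump(c,open(f"{n}0.pkl","wb"));cv2.imwrite(f"pics/{n}0.png",c["image"][:,:,::-1])
    print(n,{k:v for k,v in c.items() if k!="image"})
    for q in["dock","reader","latch","latch_knob","mat","soap_green","soap_pink","tealight","candle","cat","riser"]:
        print(q,[(r["xy"],round(r["confidence"],2)) for r in spot_in(c,q)[:2]])
E
```

```text
pics
{'time_s': 0.0, 'joints': array([-1.14601865e+00,  8.74934295e-02,  1.75111442e-01,  1.65982356e+00,
        2.06166395e-05,  1.57082725e+00]), 'qvel': array([-8.66765815e-04,  9.95501906e-04, -6.93194523e-04, -1.03590512e-04,
        3.91153928e-05, -3.33074535e-04]), 'tau': array([-1.87143734e-03, -5.20384848e+01,  4.64806151e+01,  1.62045378e-02,
        4.09533357e-05, -3.55053523e-06]), 'eef_pos': array([ 0.22656943, -0.50089611,  0.23055311]), 'orientation': array([ 8.40264639e-01, -5.42176022e-01, -5.86480259e-04, -3.90665079e-04]), 'force': array([ 0.50819667, -0.10196318, -0.09015154]), 'moment': array([ 0.01880304, -0.01536775,  0.02666342]), 'opening': 0.0853763570520126}
side {'mtx': array([[443.59774175,   0.        , 313.5673303 ],
       [  0.        , 443.59774175, 234.40970892],
       [  0.        ,   0.        ,   1.        ]]), 'rvec': array([ 0.11553641, -2.86559151,  1.21281169]), 'tvec': array([0.54114006, 0.08060145, 0.961117  ]), 'shot': 1}
dock [([288.6, 251.4], 0.71)]
reader [([415.2, 349.2], 0.62), ([264.9, 295.5], 0.5)]
latch [([311.8, 237.1], 0.69)]
[... 830 characters left out ...]
 215.4], 0.32)]
cat [([294.3, 343.4], 0.59)]
riser []
wrist {'mtx': array([[409.66986736,   0.        , 320.34176274],
       [  0.        , 409.66986736, 233.09425378],
       [  0.        ,   0.        ,   1.        ]]), 'hand_eye': array([[ 9.99999253e-01, -5.92224716e-04,  1.06968315e-03,
        -1.03673358e-03],
       [ 2.81444242e-04,  9.62866822e-01,  2.69976674e-01,
        -6.79306839e-02],
       [-1.18984927e-03, -2.69976171e-01,  9.62866269e-01,
        -1.42385251e-01],
       [ 0.00000000e+00,  0.00000000e+00,  0.00000000e+00,
         1.00000000e+00]]), 'shot': 3}
dock []
reader []
latch []
latch_knob []
mat []
soap_green []
soap_pink []
tealight []
candle []
cat []
riser []
```

View pics/side0.png

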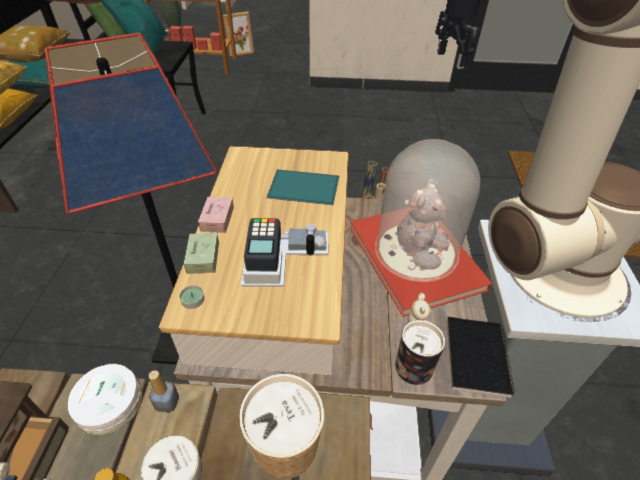

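View pics/top0.png

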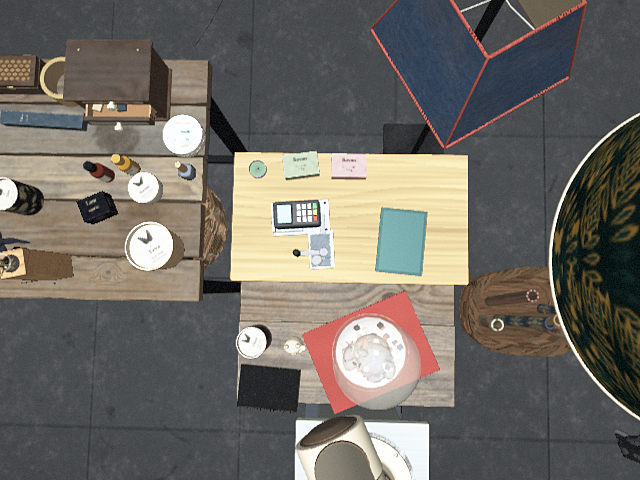

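```bash
cat > h.py <<'E'
import numpy as np,cv2,pickle
from scipy.spatial.transform import Rotation as R
def cam(c):
    Rm=cv2.Rodrigues(np.array(c["rvec"]))[0]; return Rm,np.array(c["tvec"]).reshape(3)
def ray(c,xy,z):
    Rm,t=cam(c); p=cv2.undistortPoints(np.array([[xy]],float),c["mtx"],None)[0,0]
    d=Rm.T@np.array([p[0],p[1],1]);o=-Rm.T@t
    return o+d*(z-o[2])/d[2]
def proj(c,P):
    return cv2.projectPoints(np.array(P,float).reshape(-1,3),np.array(c["rvec"]),np.array(c["tvec"]),c["mtx"],None)[0].reshape(-1,2)
def wristcam(c,pos,quat):
    T=np.eye(4);T[:3,:3]=R.from_quat(quat).as_matrix();T[:3,3]=pos
    M=np.linalg.inv(T@c["hand_eye"]);c=dict(c);c["rvec"]=cv2.Rodrigues(M[:3,:3])[0].ravel();c["tvec"]=M[:3,3];return c
E
python3 - <<'E'
from h import *
c=pickle.load(open("top0.pkl","rb"))
im=c["image"][140:380,220:460,::-1]
cv2.imwrite("pics/top0z.png",cv2.resize(im,None,fx=2.5,fy=2.5,interpolation=cv2.INTER_CUBIC))
s=pickle.load(open("side0.pkl","rb"))
im=s["image"][150:390,170:450,::-1]
cv2.imwrite("pics/side0z.png",cv2.resize(im,None,fx=2.5,fy=2.5,interpolation=cv2.INTER_CUBIC))
for n,xy,z in[("reader",(296.1,212.1),.206),("knob",(309.9,254.3),.20),("mat",(399.8,242.7),.143),("green",(303.4,166),.166),("pink",(351.4,166.2),.166),("tl",(255,172.2),.156),("candle",(251.8,342.8),.09),("cat",(294.3,343.4),.06)]:
    print(n,ray(c,xy,z))
for n,xy,z in[("knob",(309.1,240.3),.20),("mat",(305,187.2),.143)]: print(n,ray(s,xy,z))
E
```

```text
reader [0.61899897 0.15174956 0.206     ]
knob [0.53369952 0.12209262 0.2       ]
mat [ 0.56613133 -0.06741746  0.143     ]
green [0.72527077 0.14214615 0.166     ]
pink [0.72605825 0.03958158 0.166     ]
tl [0.71300696 0.24758317 0.156     ]
candle [0.34009503 0.25504903 0.09      ]
cat [0.33739917 0.1620445  0.06      ]
knob [0.53916089 0.14961575 0.2       ]
mat [ 0.56670435 -0.06535001  0.143     ]
```

View pics/top0z.png

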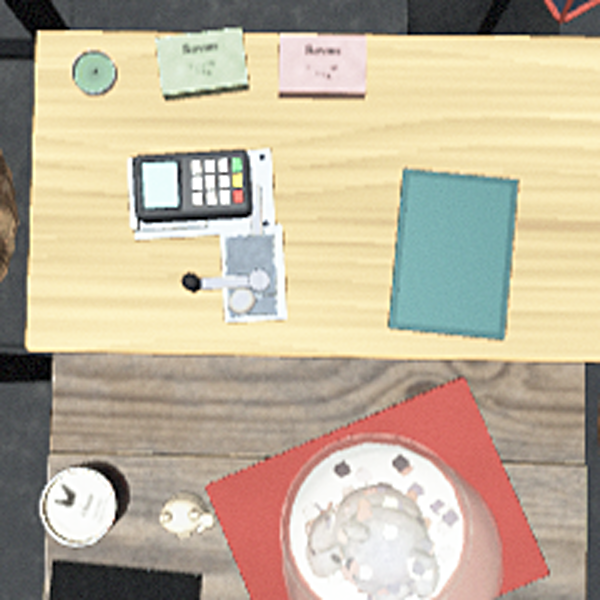

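View pics/side0z.png

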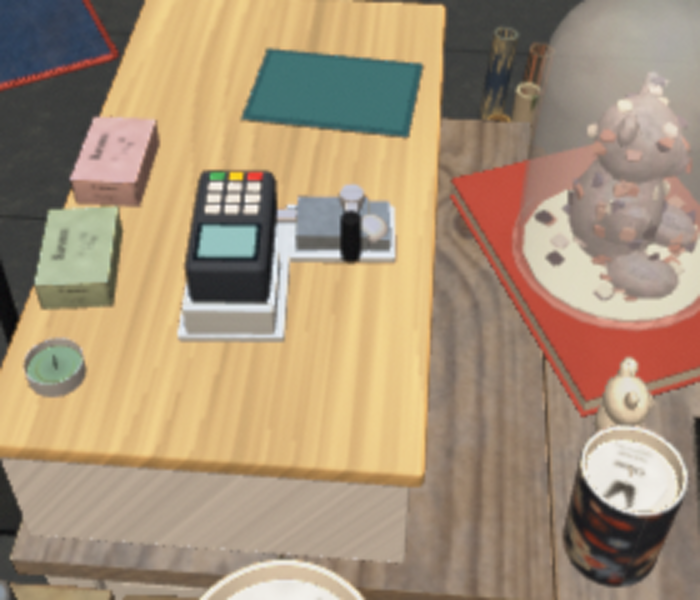

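```bash
python3 - <<'E'
from h import *
from scipy.optimize import least_squares
import json
top=pickle.load(open("top0.pkl","rb"));side=pickle.load(open("side0.pkl","rb"))
def o(u,off): return (np.array(u)+.5)/2.5-.5+off
D=[((-72,112,8),(286,318)),((-18,112,8),(225,322)),((-66,-36,8),(271,149)),((56,36,8),(135,238)),((4.5,80,70),(191,282)),
((-48,27,66),(252,213)),((-48,-27,66),(246,151)),((48,-27,66),(134,157)),((48,27,66),(140,218))]
Pt=np.array([d[0] for d in D])/1000; ut=np.array([o(d[1],[220,140]) for d in D])
S=[((56,36,8),(282,339)),((56,-36,8),(180,336)),((-18,112,8),(394,260)),((4.5,80,70),(351,213))]
Ps=np.array([d[0] for d in S])/1000; us=np.array([o(d[1],[170,150]) for d in S])
def W(p,P): return np.c_[p[0]+np.cos(p[2])*P[:,0]-np.sin(p[2])*P[:,1],p[1]+np.sin(p[2])*P[:,0]+np.cos(p[2])*P[:,1],P[:,2]+.14]
def f(p): return np.r_[(proj(top,W(p,Pt))-ut).ravel(),(proj(side,W(p,Ps))-us).ravel()]
def ft(p): return (proj(top,W(p,Pt))-ut).ravel()
def fs(p): return (proj(side,W(p,Ps))-us).ravel()
for g in(f,ft,fs):
    r=least_squares(g,[.62,.15,np.pi/2],loss="soft_l1",x_scale=[.01,.01,.1]);print(r.x,np.round(g(r.x).reshape(-1,2),1).tolist())
r=least_squares(f,[.62,.15,np.pi/2],loss="soft_l1",x_scale=[.01,.01,.1]); p=r.x
for n,q in[("knob",(4.5,80,70)),("pivot",(-50.5,80,24)),("mouth",(-8,0,8))]: print(n,W(p,np.array([q])/1000))
# mat
M=np.array([(70,50,3),(70,-50,3),(-70,-50,3),(-70,50,3)])/1000
um=np.array([o(u,[220,140]) for u in[(404,169),(518,180),(504,339),(388,326)]])
us=np.array([o(u,[170,150]) for u in[(243,119),(266,49),(422,65),(408,136)]])
# mat x axis ~ world x; (70,50): far-left
for g in(lambda p:np.r_[(proj(top,W(p,M))-um).ravel(),(proj(side,W(p,M))[[0,1,2,3]]-us[[0,1,2,3]]).ravel()],lambda p:(proj(top,W(p,M))-um).ravel()):
    r=least_squares(g,[.566,-.067,0],x_scale=[.01,.01,.1]);print("mat",r.x,np.round(g(r.x).reshape(-1,2),1).tolist())
E
```

```text
[0.61719562 0.15131815 1.64118115] [[0.6, 0.4], [-0.2, 0.1], [0.2, -0.2], [-0.2, 0.3], [-0.4, -0.5], [-0.0, -0.1], [1.0, -1.5], [-1.0, -1.3], [-2.3, 0.5], [1.2, -1.2], [-1.0, -0.4], [1.1, -1.3], [0.2, 1.4]]
[0.61683387 0.15094849 1.64120189] [[0.7, 0.5], [-0.1, 0.3], [0.3, 0.0], [0.0, 0.5], [-0.2, -0.3], [0.1, 0.1], [1.2, -1.3], [-0.9, -1.1], [-2.1, 0.7]]
[0.61786808 0.15263772 1.64293483] [[0.7, -0.7], [-1.5, 0.2], [0.6, -0.8], [-0.3, 1.9]]
knob [[0.53707722 0.15018087 0.21      ]]
pivot [[0.54094519 0.09531705 0.164     ]]
mouth [[0.61775823 0.14333796 0.148     ]]
mat [ 0.57016149 -0.06986999 -0.08198106] [[-0.6, -0.7], [0.1, -0.7], [0.2, 0.3], [-0.2, 0.8], [-1.0, -0.2], [0.4, -0.4], [0.6, -0.6], [0.3, 0.2]]
mat [ 0.57000571 -0.07011561 -0.08744836] [[-0.3, -0.8], [0.4, -0.5], [0.1, 0.5], [-0.2, 0.7]]
```

```bash
cat > plan.py <<'E'
from h import *
import sys,json
from rig import observe
def down(y): return R.from_quat([np.cos(y/2),np.sin(y/2),0,0])
def plan(wps,v=4.5,w=.145,s=None):
    """wps: (x,y,z,yaw,open_cm[,v])"""
    s=s or observe(); p=np.array(s["eef_pos"]);r=R.from_quat(s["orientation"]);rows=[]
    for q in wps:
        vv=q[5] if len(q)>5 else v
        while True:
            d=np.array(q[:3])-p; rv=(r.inv()*down(q[3])).as_rotvec()
            n=max(np.linalg.norm(d)*100/vv,np.linalg.norm(rv)/w); n=int(np.ceil(n-.05))
            if n<1: break
            n=max(n,1)
            rot=np.round(rv/n,3); sh=np.round(r.inv().apply(d/n)*100,2)
            rows.append([*[float(x)+0 for x in rot],*[float(x)+0 for x in sh],q[4]])
            p=p+r.apply(sh/100); r=r*R.from_rotvec(rot)
            if n==1: break
    print(len(rows))
    for i in range(0,len(rows),8): print(json.dumps(rows[i:i+8]))
    print("end",p.round(4),"yaw",round(float(np.arctan2(r.as_matrix()[1,0],r.as_matrix()[0,0])),3))
def st():
    s=observe();m=R.from_quat(s["orientation"]).as_matrix()
    print(round(s["time_s"],2),s["eef_pos"].round(4),"yaw",round(float(np.arctan2(m[1,0],m[0,0])),3),"tz",m[:,2].round(3),"F",s["force"].round(1),"op",round(s["opening"],4),"q",s["joints"].round(2))
E
python3 - <<'E'
from plan import *
c=pickle.load(open("side0.pkl","rb"));t=pickle.load(open("top0.pkl","rb"))
Rm,tv=cam(c);o=-Rm.T@tv;print(o)
b=ray(t,(366,353),0.02);print("dome base",b)
for h in(.15,.2,.25,.3): print(h,proj(c,[b[0],b[1],h]))
plan([(.30,-.35,.38,-.6,4),(.52,.14,.34,.855,4),(.537,.150,.26,.855,4)])
E
```

```text
[0.49173711 0.67476183 0.72523522]
dome base [ 0.31402209 -0.00550692  0.02      ]
0.15 [[429.32411511 209.67975212]]
0.2 [[434.19299429 189.77101249]]
0.25 [[439.48138254 168.14690951]]
0.3 [[445.24593897 144.57576537]]
19
[[0.0, 0.0, -0.109, -2.15, -2.58, -2.97, 4], [0.0, 0.0, -0.109, -1.86, -2.8, -2.97, 4], [0.0, 0.0, -0.109, -1.54, -2.99, -2.98, 4], [0.0, 0.0, -0.11, -1.2, -3.13, -2.97, 4], [0.0, 0.0, -0.109, -0.85, -3.25, -2.98, 4], [0.0, 0.0, -0.121, -0.79, -4.41, 0.33, 4], [0.0, 0.0, -0.121, -0.26, -4.47, 0.33, 4], [0.0, 0.0, -0.121, 0.29, -4.47, 0.33, 4]]
[[0.0, 0.0, -0.121, 0.82, -4.4, 0.33, 4], [0.0, 0.0, -0.121, 1.35, -4.27, 0.34, 4], [0.0, 0.0, -0.121, 1.85, -4.07, 0.33, 4], [0.0, 0.0, -0.122, 2.33, -3.82, 0.34, 4], [0.0, 0.0, -0.121, 2.78, -3.51, 0.33, 4], [0.0, 0.0, -0.122, 3.18, -3.15, 0.34, 4], [0.0, 0.0, -0.121, 3.54, -2.74, 0.33, 4], [0.0, 0.0, -0.122, 3.85, -2.29, 0.34, 4]]
[[0.0, 0.0, -0.121, 4.09, -1.8, 0.33, 4], [0.0, 0.0, 0.0, 0.94, 0.32, 4.0, 4], [0.0, 0.0, 0.0, 0.93, 0.31, 4.0, 4]]
end [0.537 0.15  0.26 ] yaw 0.855
```

Emit:
carry_out --motion '[[[0,0,-0.11,-2.2,-2.6,-3.0,4],[0,0,-0.11,-1.9,-2.8,-3.0,4],[0,0,-0.11,-1.5,-3.0,-3.0,4],[0,0,-0.11,-1.2,-3.1,-3.0,4],[0,0,-0.11,-0.9,-3.2,-3.0,4],[0,0,-0.12,-0.8,-4.4,0,4],[0,0,-0.12,-0.3,-4.5,0,4],[0,0,-0.12,0.3,-4.5,0,4]]]' --grip_force 40

```text
time_s: 2.6
eef_pos: [0.3518, -0.2187, 0.386]
orientation: [0.994, -0.105, 0.0, -0.002]
force: [0.1, -0.5, -0.4]
opening: 0.0401
```

```bash
python3 - <<'E'
from plan import *
st()
plan([(.525,.14,.36,.855,4),(.537,.150,.26,.855,4)])
E
```

```text
2.6 [ 0.3518 -0.2187  0.386 ] yaw -0.211 tz [ 0.001  0.003 -1.   ] F [ 0.1 -0.5 -0.4] op 0.0401 q [-0.56 -0.11  0.29  1.98  0.    1.22]
12
[[0.0, 0.0, -0.118, 1.05, -4.3, 0.3, 4], [0.0, 0.0, -0.118, 1.55, -4.15, 0.3, 4], [0.0, 0.0, -0.119, 2.02, -3.93, 0.3, 4], [0.0, 0.0, -0.118, 2.48, -3.67, 0.3, 4], [0.0, -0.001, -0.119, 2.89, -3.35, 0.31, 4], [-0.001, 0.0, -0.118, 3.27, -2.98, 0.3, 4], [0.0, -0.001, -0.119, 3.6, -2.58, 0.3, 4], [-0.001, 0.0, -0.118, 3.87, -2.13, 0.3, 4]]
[[0.0, -0.001, -0.119, 4.1, -1.66, 0.29, 4], [0.0, 0.0, 0.0, 0.52, 0.08, 3.33, 4], [0.0, 0.0, 0.0, 0.51, 0.09, 3.33, 4], [0.0, 0.0, 0.0, 0.52, 0.08, 3.34, 4]]
end [0.537 0.15  0.26 ] yaw 0.855
```

Emit:
carry_out --motion '[[[0,0,-0.12,1.1,-4.3,0.3,4],[0,0,-0.12,1.6,-4.2,0.3,4],[0,0,-0.12,2.0,-3.9,0.3,4],[0,0,-0.12,2.5,-3.7,0.3,4],[0,0,-0.12,2.9,-3.4,0.3,4],[0,0,-0.12,3.3,-3.0,0.3,4],[0,0,-0.12,3.6,-2.6,0.3,4],[0,0,-0.12,3.9,-2.1,0.3,4]]]'

```text
time_s: 3.4
eef_pos: [0.5025, 0.1201, 0.3651]
orientation: [0.923, 0.385, 0.004, 0.001]
force: [0.5, -0.4, 0.4]
opening: 0.0403
```

```bash
python3 - <<'E'
from plan import *
from rig import camera
st()
s=observe();c=camera("wrist");c=wristcam(c,s["eef_pos"],s["orientation"]);pickle.dump(c,open("wrist1.pkl","wb"))
im=c["image"][:,:,::-1].copy()
p=(.6172,.1513,1.641)
def W(P): P=np.array(P)/1000;return np.array([p[0]+np.cos(p[2])*P[0]-np.sin(p[2])*P[1],p[1]+np.sin(p[2])*P[0]+np.cos(p[2])*P[1],P[2]+.14])
for q in[(4.5,80,70),(-72,112,8),(-18,112,8),(48,27,66),(-48,27,66),(48,-27,66),(-48,-27,66),(56,36,8),(-50.5,80,44)]:
    u=proj(c,W(q))[0]; print(q,u.round())
    cv2.circle(im,tuple(int(x) for x in u),3,(255,0,255),1)
cv2.imwrite("pics/wrist1.png",im)
plan([(.537,.150,.30,.855,4)])
E
```

```text
3.4 [0.5025 0.1201 0.3651] yaw 0.79 tz [ 0.008  0.001 -1.   ] F [ 0.5 -0.4  0.4] op 0.0403 q [ 0.23  0.1   0.45  1.92 -0.    1.02]
(4.5, 80, 70) [380. 218.]
(-72, 112, 8) [288. 241.]
(-18, 112, 8) [327. 197.]
(48, 27, 66) [470. 220.]
(-48, 27, 66) [382. 307.]
(48, -27, 66) [517. 264.]
(-48, -27, 66) [429. 346.]
(56, 36, 8) [446. 191.]
(-50.5, 80, 44) [330. 259.]
2
[[0.001, -0.003, -0.027, 2.01, 0.29, 3.14, 4], [0.001, -0.004, -0.027, 2.01, 0.35, 3.14, 4]]
end [0.537 0.15  0.3  ] yaw 0.855
```

View pics/wrist1.png

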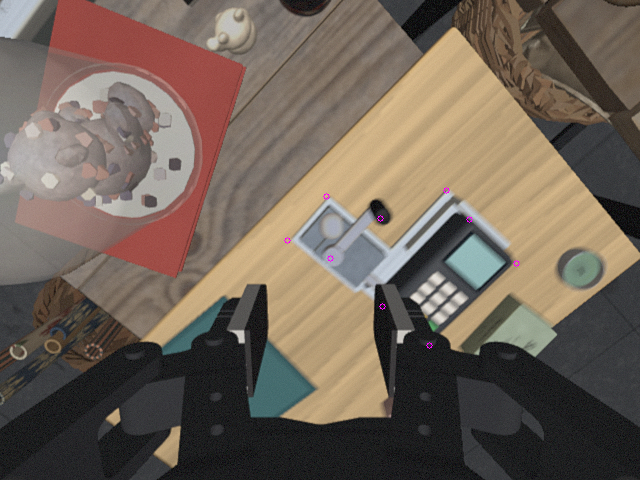

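Emit:
carry_out --motion '[[[0,0,-0.03,2.0,0.3,3.1,4],[0,0,-0.03,2.0,0.3,3.1,4],[0,0,0,0,0,0,4],[0,0,0,0,0,0,4]]]'

```text
time_s: 3.85
eef_pos: [0.5378, 0.1548, 0.2986]
orientation: [0.907, 0.421, 0.003, -0.0]
force: [-0.2, -0.6, 1.0]
opening: 0.04
```

```bash
cat > ov.py <<'E'
from plan import *
from rig import camera
p=(.6172,.1513,1.641)
def W(P,p=p): P=np.array(P)/1000;return np.array([p[0]+np.cos(p[2])*P[0]-np.sin(p[2])*P[1],p[1]+np.sin(p[2])*P[0]+np.cos(p[2])*P[1],P[2]+.14])
def shot(n):
    s=observe();c=camera("wrist");c=wristcam(c,s["eef_pos"],s["orientation"]);pickle.dump(c,open(n+".pkl","wb"));return c
E
python3 - <<'E'
from ov import *
st()
c=shot("wrist2")
im=cv2.resize(c["image"][100:400,200:600,::-1],None,fx=2,fy=2,interpolation=cv2.INTER_CUBIC)
for q in[(4.5,80,70),(4.5,80,38),(-72,112,8),(-18,112,8),(48,27,66),(-48,27,66),(48,-27,66),(-48,-27,66),(56,36,8)]:
    u=proj(c,W(q))[0]; print(q,u.round())
    cv2.circle(im,tuple(int(x) for x in (u-[200,100])*2+.5),3,(255,0,255),1)
cv2.imwrite("pics/wrist2.png",im)
E
```

```text
3.85 [0.5378 0.1548 0.2986] yaw 0.869 tz [ 0.006  0.003 -1.   ] F [-0.2 -0.6  1. ] op 0.04 q [0.28 0.14 0.37 1.79 0.   0.98]
(4.5, 80, 70) [313. 244.]
(4.5, 80, 38) [313. 230.]
(-72, 112, 8) [212. 258.]
(-18, 112, 8) [261. 209.]
(48, 27, 66) [426. 254.]
(-48, 27, 66) [313. 352.]
(48, -27, 66) [481. 312.]
(-48, -27, 66) [369. 402.]
(56, 36, 8) [406. 213.]
```

View pics/wrist2.png

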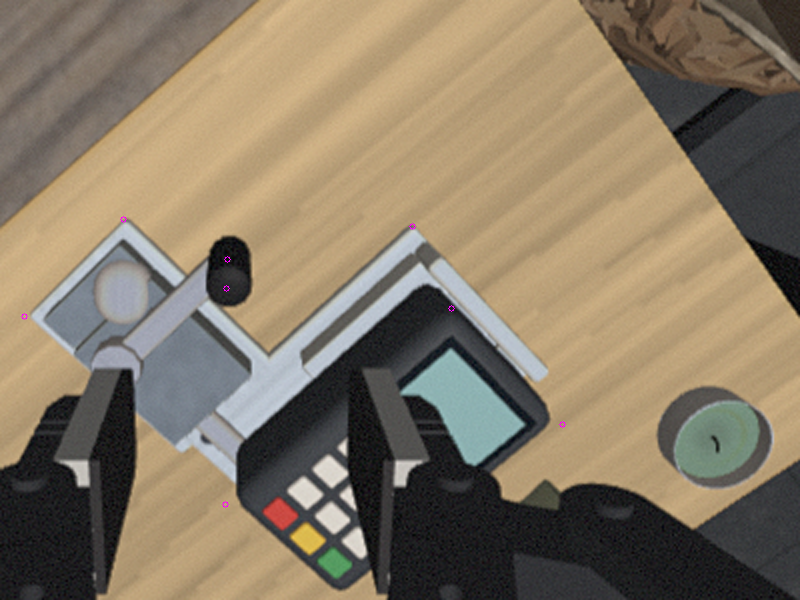

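Emit:
carry_out --motion '[[[0,0,0,-0.2,0.1,3.7,3.6],[0,0,0,-0.2,0.1,3.7,3.6],[0,0,0,0,0,2.5,3.6],[0,0,0,0,0,0,3.6]]]'

```text
time_s: 4.3
eef_pos: [0.5383, 0.1483, 0.2046]
orientation: [0.908, 0.419, 0.008, 0.001]
force: [0.1, -0.1, 0.0]
opening: 0.036
```

```bash
python3 - <<'E'
from ov import *
st()
c=shot("wrist3")
cv2.imwrite("pics/wrist3.png",c["image"][:,:,::-1])
E
```

```text
4.3 [0.5383 0.1483 0.2046] yaw 0.864 tz [ 0.016  0.006 -1.   ] F [ 0.1 -0.1  0. ] op 0.036 q [0.27 0.08 0.12 1.59 0.   0.98]
```

View pics/wrist3.png

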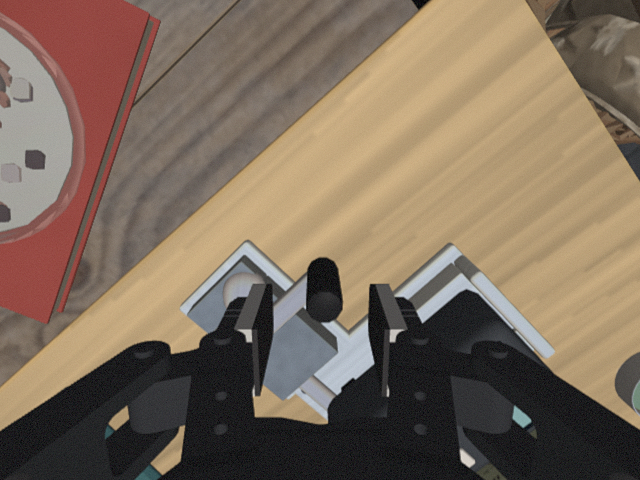

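```bash
python3 - <<'E'
from ov import *
c=pickle.load(open("wrist3.pkl","rb"));s=observe();r=R.from_quat(s["orientation"])
for a in[(0,0,0),(0,.011,0),(0,-.011,0),(.018,.011,-.003),(.018,-.011,-.003)]: print(a,proj(c,s["eef_pos"]+r.apply(a)).round())
k=ray(c,(324,306),.21);print(k,r.inv().apply(k-s["eef_pos"]))
E
```

```text
(0, 0, 0) [[322. 311.]]
(0, 0.011, 0) [[322. 337.]]
(0, -0.011, 0) [[322. 284.]]
(0.018, 0.011, -0.003) [[370. 341.]]
(0.018, -0.011, -0.003) [[372. 287.]]
[0.53664448 0.15136085 0.21      ] [ 0.00082897 -0.00350119 -0.00318765]
```

```bash
python3 - <<'E'
from ov import *
plan([(.5366,.1505,.187,.855,2.6)])
E
```

```text
1
[[0.01, -0.017, 0.009, -0.02, -0.32, 1.98, 2.6]]
end [0.5366 0.1505 0.187 ] yaw 0.855
```

Emit:
carry_out --motion '[[[0.01,-0.017,0.01,0,-0.3,1.9,3.6],[0,0,0,0,0,0,2.6],[0,0,0,0,0,0,2.6]]]'

```text
time_s: 4.65
eef_pos: [0.5384, 0.1504, 0.193]
orientation: [0.911, 0.413, 0.003, 0.001]
force: [-0.9, 0.0, 0.8]
opening: 0.0258
```

```bash
python3 - <<'E'
from ov import *
st()
s=observe();r=R.from_quat(s["orientation"]);pos=np.array(s["eef_pos"]);m=r.as_matrix()
piv=W((-50.5,80,24))[:2];print(piv)
gap=.006
for th in np.arange(0,1.6,.12):
    a=1.641+th;k=piv+.055*np.array([np.cos(a),np.sin(a)])
    t=np.array([*(k-gap*m[:2,0]),.187]);d=r.inv().apply(t-pos)*100;print(round(th,2),t.round(4),d.round(2));pos=t
E
```

```text
4.65 [0.5384 0.1504 0.193 ] yaw 0.852 tz [ 0.006  0.002 -1.   ] F [-0.9  0.   0.8] op 0.0258 q [ 0.27  0.09  0.11  1.58 -0.    0.99]
[0.54093944 0.09531271]
0.0 [0.5331 0.1457 0.187 ] [-0.71 -0.08  0.6 ]
0.12 [0.5266 0.1448 0.187 ] [-0.5  -0.44 -0.  ]
0.24 [0.5202 0.1432 0.187 ] [-0.54 -0.37 -0.  ]
0.36 [0.514  0.1408 0.187 ] [-0.58 -0.31 -0.  ]
0.48 [0.5082 0.1377 0.187 ] [-0.62 -0.23 -0.  ]
0.6 [0.5028 0.1339 0.187 ] [-0.64 -0.16 -0.  ]
0.72 [0.4979 0.1295 0.187 ] [-0.65 -0.08 -0.  ]
0.84 [0.4936 0.1245 0.187 ] [-0.66 -0.   -0.  ]
0.96 [0.4898 0.1191 0.187 ] [-0.65  0.08 -0.  ]
1.08 [0.4868 0.1133 0.187 ] [-0.64  0.16 -0.  ]
1.2 [0.4845 0.1071 0.187 ] [-0.62  0.23 -0.  ]
1.32 [0.4829 0.1007 0.187 ] [-0.59  0.3  -0.  ]
1.44 [0.4821 0.0941 0.187 ] [-0.54  0.37 -0.  ]
1.56 [0.4821 0.0875 0.187 ] [-0.5   0.43 -0.  ]
```

Emit:
carry_out --motion '[[[0,0,0,-0.5,0,0.6,2.6],[0,0,0,-0.5,-0.3,0,2.6],[0,0,0,-0.5,-0.4,0,2.6],[0,0,0,-0.5,-0.4,0,2.6]]]'

```text
time_s: 5.05
eef_pos: [0.5182, 0.1435, 0.1884]
orientation: [0.911, 0.413, 0.006, 0.0]
force: [11.1, 2.9, 0.7]
opening: 0.0258
```

```bash
python3 - <<'E'
from ov import *
st()
E
```

```text
5.05 [0.5182 0.1435 0.1884] yaw 0.852 tz [ 0.012  0.005 -1.   ] F [11.1  2.9  0.7] op 0.0258 q [0.27 0.03 0.04 1.56 0.   0.99]
```

Emit:
carry_out --motion '[[[0,0,0,-0.5,-0.3,0,2.6],[0,0,0,-0.6,-0.3,0,2.6],[0,0,0,-0.6,-0.2,0,2.6],[0,0,0,-0.6,-0.1,0,2.6]]]'

```text
time_s: 5.45
eef_pos: [0.4965, 0.1328, 0.1916]
orientation: [0.91, 0.414, 0.012, 0.0]
force: [1.4, 2.5, 1.8]
opening: 0.0258
```

```bash
python3 - <<'E'
from ov import *
st();c=shot("wrist4");cv2.imwrite("pics/wrist4.png",c["image"][:,:,::-1])
E
```

```text
5.45 [0.4965 0.1328 0.1916] yaw 0.854 tz [ 0.021  0.009 -1.   ] F [1.4 2.5 1.8] op 0.0258 q [ 0.26 -0.03 -0.02  1.56  0.    0.98]
```

View pics/wrist4.png

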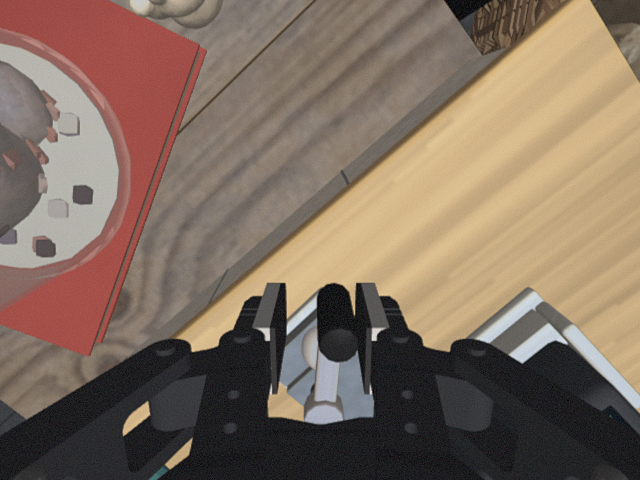

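```bash
python3 - <<'E'
from ov import *
c=pickle.load(open("wrist4.pkl","rb"));s=observe();r=R.from_quat(s["orientation"])
k=ray(c,(339,345),.215);print(k,r.inv().apply(k-s["eef_pos"]))
piv=W((-50.5,80,24))[:2];d=k[:2]-piv;print(np.arctan2(d[1],d[0])-1.641,np.linalg.norm(d))
E
```

```text
[0.50163609 0.13577025 0.215     ] [ 0.00701416  0.00223826 -0.02318175]
0.7007249511395934 0.05640536623563166
```

Emit:
carry_out --motion '[[[0.01,-0.02,0,-0.6,0,0.2,2.6],[0,0,0,-0.6,0.1,0,2.6],[0,0,0,-0.6,0.1,0,2.6],[0,0,0,-0.6,0.2,0,2.6]]]'

```text
time_s: 5.9
eef_pos: [0.4811, 0.1094, 0.1882]
orientation: [0.91, 0.414, -0.003, 0.0]
force: [0.4, 0.1, -0.5]
opening: 0.0261
```

```bash
python3 - <<'E'
from ov import *
st();c=shot("wrist5");cv2.imwrite("pics/wrist5.png",c["image"][:,:,::-1])
E
```

```text
5.9 [0.4811 0.1094 0.1882] yaw 0.853 tz [-0.005 -0.003 -1.   ] F [ 0.4  0.1 -0.5] op 0.0261 q [ 0.22 -0.05 -0.05  1.58 -0.    0.94]
```

View pics/wrist5.png

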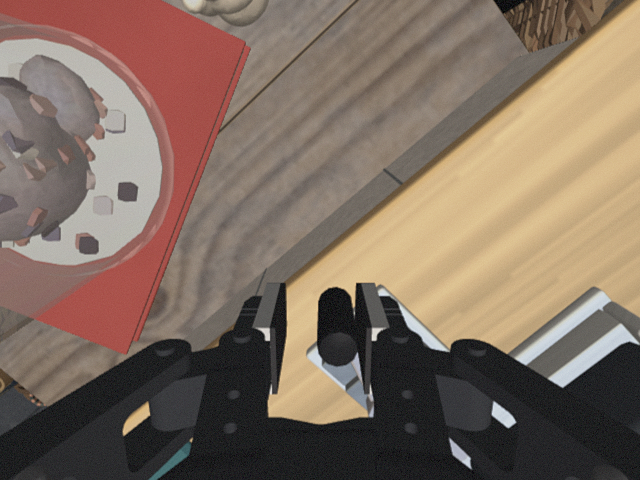

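Emit:
carry_out --motion '[[[0,0,0,-0.6,0.3,0,2.6],[0,0,0,-0.6,0.3,0,2.6],[0,0,0,-0.6,0.3,0,2.6]]]'

```text
time_s: 6.25
eef_pos: [0.4768, 0.0892, 0.1884]
orientation: [0.91, 0.414, -0.001, -0.001]
force: [12.5, 27.6, -5.6]
opening: 0.0263
```

```bash
python3 - <<'E'
from ov import *
st();c=shot("wrist6");cv2.imwrite("pics/wrist6.png",c["image"][:,:,::-1])
E
```

```text
6.25 [0.4768 0.0892 0.1884] yaw 0.854 tz [-0.003  0.    -1.   ] F [12.5 27.6 -5.6] op 0.0263 q [ 0.18 -0.08 -0.07  1.58  0.    0.9 ]
```

View pics/wrist6.png

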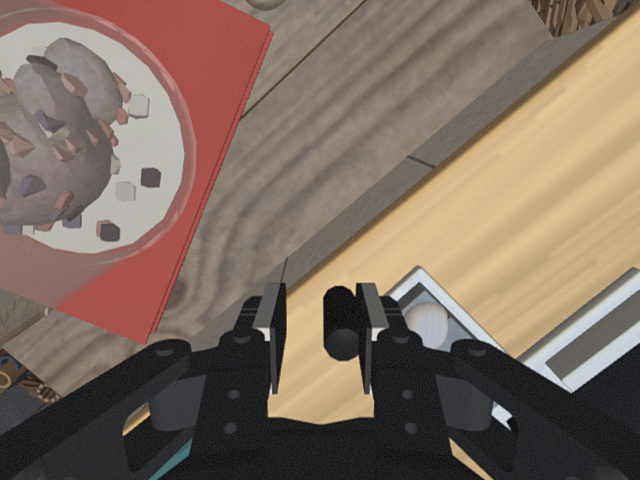

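Emit:
carry_out --motion '[[[0,0,0,0.5,0,0,2.6],[0,0,0,0.1,0,0,2.6]]]'

```text
time_s: 6.5
eef_pos: [0.4812, 0.0945, 0.1888]
orientation: [0.91, 0.414, 0.001, -0.003]
force: [0.3, -0.2, -0.4]
opening: 0.0266
```

```bash
python3 - <<'E'
from ov import *
st();c=shot("wrist7");cv2.imwrite("pics/wrist7.png",c["image"][200:440,200:520,::-1])
E
```

```text
6.5 [0.4812 0.0945 0.1888] yaw 0.854 tz [-0.001  0.006 -1.   ] F [ 0.3 -0.2 -0.4] op 0.0266 q [ 0.19 -0.07 -0.06  1.58  0.01  0.91]
```

View pics/wrist7.png

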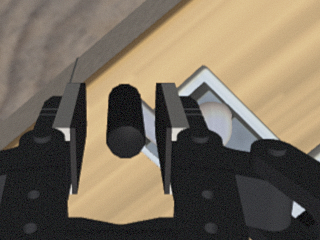

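Emit:
carry_out --motion '[[[0,0,0,0,0,-3.5,2.8],[0,0,0,0,0,-4,2.8],[0,0,0,0,0,-4,6]]]'

```text
time_s: 6.85
eef_pos: [0.4784, 0.092, 0.3009]
orientation: [0.91, 0.414, -0.005, -0.003]
force: [1.0, -0.2, 0.2]
opening: 0.0414
```

```bash
python3 - <<'E'
from ov import *
st()
plan([(.6172,.1513,.29,.070,8.5)])
E
```

```text
6.85 [0.4784 0.092  0.3009] yaw 0.854 tz [-0.013  0.002 -1.   ] F [ 1.  -0.2  0.2] op 0.0414 q [ 0.19 -0.01  0.21  1.81  0.    0.9 ]
6
[[-0.001, 0.002, 0.131, 2.27, 1.1, 0.15, 8.5], [-0.001, 0.002, 0.131, 2.39, 0.79, 0.16, 8.5], [-0.001, 0.002, 0.13, 2.47, 0.47, 0.17, 8.5], [-0.001, 0.002, 0.131, 2.51, 0.15, 0.17, 8.5], [-0.002, 0.002, 0.13, 2.51, -0.18, 0.18, 8.5], [-0.001, 0.001, 0.131, 2.46, -0.51, 0.17, 8.5]]
end [0.6172 0.1513 0.29  ] yaw 0.07
```

Emit:
carry_out --motion '[[[0,0.01,0.13,2.3,1.1,0,8.5],[0,0,0.13,2.4,0.8,0,8.5],[0,0,0.13,2.5,0.5,0,8.5],[0,0,0.13,2.5,0.1,0,8.5],[0,0,0.13,2.5,-0.2,0,8.5],[0,0,0.13,2.5,-0.5,0,8.5],[0,0,0,0,0,0,8.5],[0,0,0,0,0,0,8.5]]]'

```text
time_s: 7.65
eef_pos: [0.6234, 0.1489, 0.3082]
orientation: [1.0, 0.021, 0.001, -0.003]
force: [-0.4, 0.4, -0.1]
opening: 0.0848
```

```bash
python3 - <<'E'
from ov import *
st();c=shot("wrist8")
im=c["image"][:,:,::-1].copy()
a=1.48
kx,ky=-50.5+55*np.cos(a),80+55*np.sin(a)
for q in[(kx,ky,66),(48,27,66),(-48,27,66),(48,-27,66),(-48,-27,66),(56,36,8),(-72,112,8),(-18,112,8)]:
    u=proj(c,W(q))[0]; cv2.circle(im,tuple(int(x) for x in u+.5),3,(255,0,255),1)
cv2.imwrite("pics/wrist8.png",im)
c=camera("top");cv2.imwrite("pics/top8.png",cv2.resize(c["image"][140:380,220:460,::-1],None,fx=2.5,fy=2.5,interpolation=cv2.INTER_CUBIC))
c=camera("side");cv2.imwrite("pics/side8.png",cv2.resize(c["image"][150:390,170:450,::-1],None,fx=2.5,fy=2.5,interpolation=cv2.INTER_CUBIC))
E
```

```text
7.65 [0.6234 0.1489 0.3082] yaw 0.041 tz [ 0.002  0.006 -1.   ] F [-0.4  0.4 -0.1] op 0.0848 q [0.23 0.38 0.67 1.87 0.01 1.76]
```

View pics/wrist8.png

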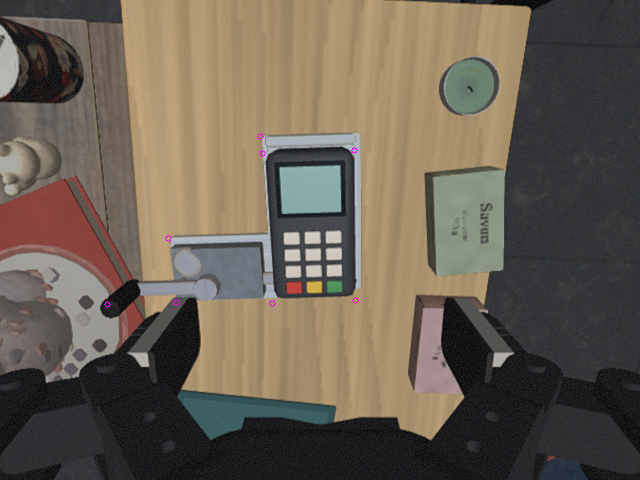

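View pics/side8.png

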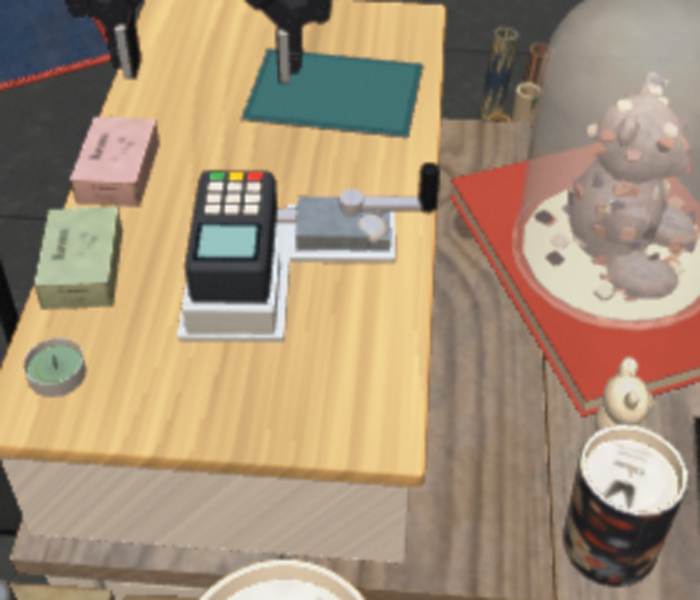

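```bash
python3 - <<'E'
from ov import *
plan([(.6185,.152,.27,.070,8.5),(.6185,.152,.172,.070,8.5,3.5)])
E
```

```text
4
[[-0.006, -0.003, -0.029, -0.43, -0.32, 3.89, 8.5], [0.0, 0.0, 0.0, 0.0, 0.0, 3.27, 8.5], [0.0, 0.0, 0.0, 0.0, 0.0, 3.27, 8.5], [0.0, 0.0, 0.0, -0.01, 0.0, 3.26, 8.5]]
end [0.6185 0.152  0.172 ] yaw 0.07
```

Emit:
carry_out --motion '[[[-0.006,0,-0.03,-0.4,-0.3,3.5,8.5],[0,0,0,0,0,3,8.5],[0,0,0,0,0,2,8.5],[0,0,0,0,0,0,8.5]]]'

```text
time_s: 8.2
eef_pos: [0.6169, 0.1505, 0.226]
orientation: [0.999, 0.038, 0.005, -0.0]
force: [0.3, 0.3, -0.2]
opening: 0.0848
```

```bash
python3 - <<'E'
from ov import *
st();c=shot("wrist9");cv2.imwrite("pics/wrist9.png",c["image"][:,:,::-1])
plan([(.6185,.152,.172,.070,8.5,3.5)])
E
```

```text
8.2 [0.6169 0.1505 0.226 ] yaw 0.075 tz [ 0.011  0.001 -1.   ] F [ 0.3  0.3 -0.2] op 0.0848 q [ 0.24  0.29  0.4   1.67 -0.    1.74]
2
[[0.0, -0.006, 0.003, 0.03, -0.07, 2.8, 8.5], [-0.001, -0.007, 0.002, 0.05, -0.06, 2.8, 8.5]]
end [0.6185 0.152  0.172 ] yaw 0.07
```

View pics/wrist9.png

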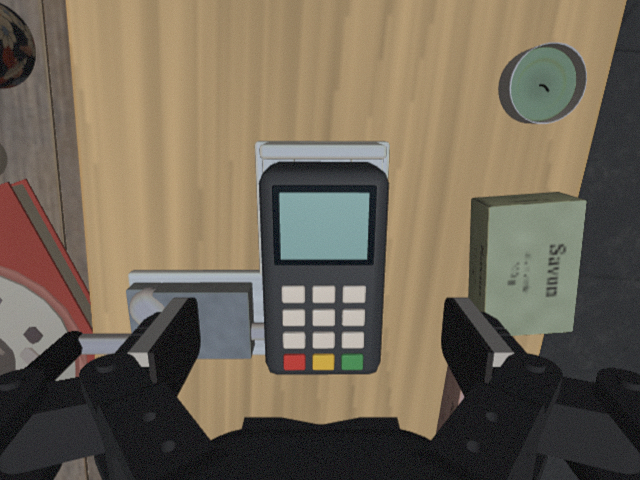

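```bash
python3 - <<'E'
from ov import *
c=pickle.load(open("wrist9.pkl","rb"));s=observe()
a=ray(c,(324,164),.204);b=ray(c,(322,373),.204);print(a,b,(a+b)/2,np.arctan2(*(a-b)[1::-1]))
l=ray(c,(261,270),.204);q=ray(c,(386,270),.204);print(l,q,(l+q)/2)
E
```

```text
[0.61402386 0.20186049 0.204     ] [0.62051674 0.10648562 0.204     ] [0.6172703  0.15417306 0.204     ] 1.6387688988495355
[0.59066927 0.15510987 0.204     ] [0.64401991 0.15891054 0.204     ] [0.61734459 0.1570102  0.204     ]
```

Emit:
carry_out --motion '[[[0,-0.006,0,0,-0.1,2.8,8.5],[0,-0.006,0,0,-0.1,2.2,8.5],[0,0,0,0,-0.1,0.3,8.5]]]'

```text
time_s: 8.55
eef_pos: [0.6185, 0.1534, 0.1814]
orientation: [0.999, 0.038, 0.005, -0.001]
force: [-0.4, -0.8, -0.9]
opening: 0.0848
```

```bash
python3 - <<'E'
from ov import *
st();plan([(.6175,.153,.172,.070,8.5,3.5)])
E
```

```text
8.55 [0.6185 0.1534 0.1814] yaw 0.076 tz [ 0.01   0.003 -1.   ] F [-0.4 -0.8 -0.9] op 0.0848 q [0.24 0.28 0.3  1.58 0.   1.74]
1
[[-0.002, -0.01, 0.006, -0.11, 0.03, 0.94, 8.5]]
end [0.6175 0.153  0.172 ] yaw 0.07
```

Emit:
carry_out --motion '[[[0,-0.01,0.006,-0.1,0,0.9,8.5],[0,0,0,0,0,0.2,8.5],[0,0,0,0,0,0,5],[0,0,0,0,0,0,4.5],[0,0,0,0,0,0,4.5],[0,0,0,0,0,0,4.5],[0,0,0,0,0,0,4.5]]]' --grip_force 60

```text
time_s: 9.25
eef_pos: [0.6189, 0.1536, 0.1765]
orientation: [0.999, 0.035, 0.003, -0.002]
force: [0.0, 0.9, -2.4]
opening: 0.0533
```

```bash
python3 - <<'E'
from ov import *
st();c=shot("wrist10");cv2.imwrite("pics/wrist10.png",c["image"][:,:,::-1])
E
```

```text
9.25 [0.6189 0.1536 0.1765] yaw 0.07 tz [ 0.006  0.004 -1.   ] F [ 0.   0.9 -2.4] op 0.0533 q [0.24 0.28 0.29 1.58 0.   1.74]
```

View pics/wrist10.png

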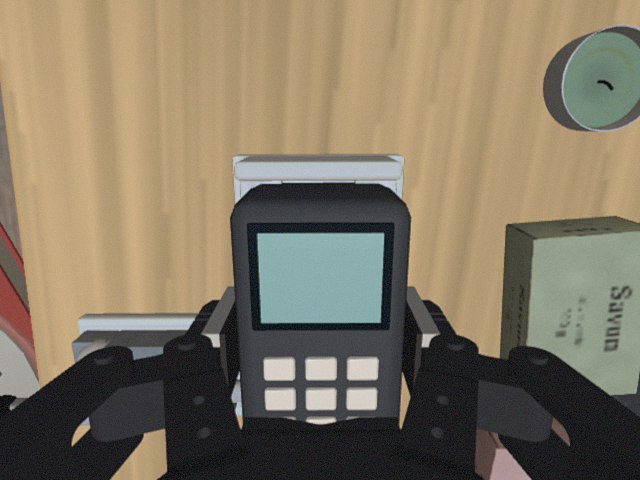

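Emit:
carry_out --motion '[[[0,0,0,0,0.5,0,4.5],[0,0,0,0,0.6,0,4.5],[0,0,0,0,0.6,0,4.5]]]' --grip_force 70

```text
time_s: 9.6
eef_pos: [0.6191, 0.1438, 0.1768]
orientation: [0.999, 0.038, 0.003, -0.009]
force: [-0.0, 1.0, -2.5]
opening: 0.0528
```

```bash
python3 - <<'E'
from ov import *
st()
E
```

```text
9.6 [0.6191 0.1438 0.1768] yaw 0.077 tz [ 0.004  0.018 -1.   ] F [-0.   1.  -2.5] op 0.0528 q [0.22 0.27 0.28 1.57 0.02 1.71]
```

```bash
python3 - <<'E'
from ov import *
c=shot("wrist11");cv2.imwrite("pics/wrist11.png",c["image"][:,:,::-1])
plan([(.6230,.088,.1768,.070,4.5,1.5)])
E
```

```text
4
[[-0.004, -0.002, 0.001, -0.01, 1.35, -0.02, 4.5], [-0.004, -0.001, 0.002, -0.01, 1.35, -0.01, 4.5], [-0.004, -0.002, 0.001, 0.0, 1.35, -0.01, 4.5], [-0.003, -0.001, 0.002, -0.01, 1.35, 0.0, 4.5]]
end [0.623  0.088  0.1768] yaw 0.07
```

View pics/wrist11.png

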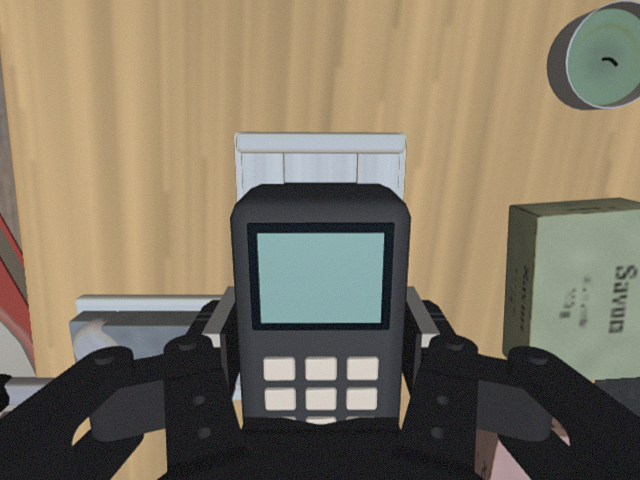

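Reader moved with the hand (the screen is unchanged at rows 225–330 while the end stop moved away to row 140), so the catches have released. Continuing the pull.

Emit:
carry_out --motion '[[[-0.004,0,0,0,1.4,0,4.5],[-0.004,0,0,0,1.4,0,4.5],[-0.004,0,0,0,1.4,0,4.5],[-0.004,0,0,0,1.4,0,4.5],[0,0,0,0,0.5,0,4.5],[0,0,0,0,0,0,4.5]]]'

```text
time_s: 10.25
eef_pos: [0.6243, 0.0738, 0.1763]
orientation: [0.999, 0.037, 0.003, 0.001]
force: [-0.4, 0.0, -1.8]
opening: 0.0532
```

```bash
python3 - <<'E'
from ov import *
st();plan([(.6240,.082,.1768,.070,4.5,1.5)])
E
```

```text
10.25 [0.6243 0.0738 0.1763] yaw 0.073 tz [ 0.006 -0.003 -1.   ] F [-0.4  0.  -1.8] op 0.0532 q [ 0.12  0.26  0.27  1.57 -0.    1.62]
1
[[0.003, -0.006, 0.003, 0.03, -0.82, -0.06, 4.5]]
end [0.624  0.082  0.1768] yaw 0.07
```

Emit:
carry_out --motion '[[[0,-0.006,0,0,0,-1.5,4.5],[0,0,0,0,0,-3,4.5],[0,0,0,0,0,-3.5,4.5],[0,0,0,0,0,-1,4.5]]]'

```text
time_s: 10.65
eef_pos: [0.623, 0.0735, 0.2653]
orientation: [0.999, 0.036, -0.003, 0.002]
force: [-0.6, -0.4, -2.1]
opening: 0.0526
```

```bash
python3 - <<'E'
from ov import *
st();plan([(.570,-.070,.25,1.641+1.415-1.5708,4.5,4)],w=.13)
c=shot("wrist12");cv2.imwrite("pics/wrist12.png",c["image"][:,:,::-1])
E
```

```text
10.65 [0.623  0.0735 0.2653] yaw 0.072 tz [-0.007 -0.004 -1.   ] F [-0.6 -0.4 -2.1] op 0.0526 q [ 0.12  0.31  0.5   1.77 -0.    1.62]
11
[[0.0, 0.001, -0.128, -0.57, 1.27, 0.15, 4.5], [0.0, 0.001, -0.128, -0.73, 1.18, 0.15, 4.5], [0.0, 0.001, -0.129, -0.88, 1.08, 0.14, 4.5], [0.0, 0.001, -0.128, -1.01, 0.96, 0.14, 4.5], [0.0, 0.001, -0.129, -1.12, 0.82, 0.14, 4.5], [0.0, 0.0, -0.128, -1.22, 0.67, 0.14, 4.5], [0.0, 0.001, -0.129, -1.29, 0.51, 0.14, 4.5], [0.0, 0.0, -0.128, -1.35, 0.34, 0.14, 4.5]]
[[0.0, 0.001, -0.129, -1.38, 0.16, 0.15, 4.5], [0.0, 0.0, -0.128, -1.39, -0.02, 0.14, 4.5], [-0.001, 0.001, -0.129, -1.38, -0.19, 0.14, 4.5]]
end [ 0.57 -0.07  0.25] yaw 1.485
```

View pics/wrist12.png

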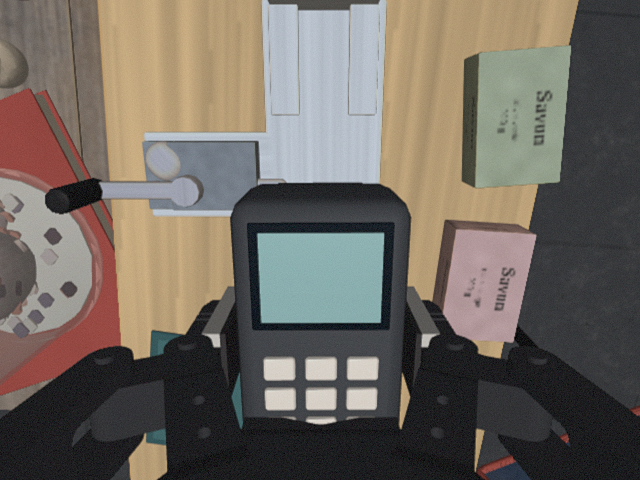

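Clear of the slide, firmly held (screen unmoved in view at rows 225–330), latch still open with its knob at (75,195). On to the mat.

Emit:
carry_out --motion '[[[0,0,-0.13,-0.6,1.3,0,4.5],[0,0,-0.13,-0.7,1.2,0,4.5],[0,0,-0.13,-0.9,1.1,0,4.5],[0,0,-0.13,-1.0,1.0,0,4.5],[0,0,-0.13,-1.1,0.8,0,4.5],[0,0,-0.13,-1.2,0.7,0,4.5],[0,0,-0.13,-1.3,0.5,0,4.5],[0,0,-0.13,-1.3,0.3,0,4.5]]]'

```text
time_s: 11.5
eef_pos: [0.5858, -0.0326, 0.2508]
orientation: [0.838, 0.546, -0.009, -0.004]
force: [-0.7, 0.7, -2.5]
opening: 0.0529
```

```bash
python3 - <<'E'
from ov import *
st();plan([(.570,-.070,.24,1.486,4.5,4)],w=.13)
E
```

```text
11.5 [ 0.5858 -0.0326  0.2508] yaw 1.156 tz [-0.02  -0.004 -1.   ] F [-0.7  0.7 -2.5] op 0.0529 q [-0.05  0.21  0.35  1.73 -0.01  0.36]
3
[[-0.006, 0.003, -0.11, -1.35, 0.03, 0.38, 4.5], [-0.006, 0.003, -0.11, -1.34, -0.13, 0.37, 4.5], [-0.006, 0.003, -0.11, -1.33, -0.27, 0.36, 4.5]]
end [ 0.57 -0.07  0.24] yaw 1.486
```

Emit:
carry_out --motion '[[[-0.006,0.003,-0.11,-1.3,0,0.3,4.5],[-0.006,0.003,-0.11,-1.3,-0.1,0.3,4.5],[-0.006,0.003,-0.11,-1.3,-0.3,0.3,4.5],[0,0,0,0,0,0,4.5]]]'

```text
time_s: 11.9
eef_pos: [0.5683, -0.0709, 0.2337]
orientation: [0.731, 0.683, -0.003, -0.003]
force: [0.7, 0.8, -2.0]
opening: 0.0528
```

```bash
python3 - <<'E'
from ov import *
st();plan([(.570,-.070,.215,1.486,4.5,4)],w=.13)
c=shot("wrist13");im=c["image"][:,:,::-1].copy()
for q in[(70,50,3),(70,-50,3),(-70,-50,3),(-70,50,3)]:
    u=proj(c,W(q,(.5702,-.070,-.085)))[0]
    if abs(u).max()<2000: cv2.circle(im,tuple(int(x) for x in u+.5),3,(255,0,255),1)
cv2.imwrite("pics/wrist13.png",im)
c=camera("top");pickle.dump(c,open("top13.pkl","wb"));cv2.imwrite("pics/top13.png",cv2.resize(c["image"][140:380,220:460,::-1],None,fx=2.5,fy=2.5,interpolation=cv2.INTER_CUBIC))
E
```

```text
11.9 [ 0.5683 -0.0709  0.2337] yaw 1.503 tz [-0.008  0.001 -1.   ] F [ 0.7  0.8 -2. ] op 0.0528 q [-0.12  0.15  0.25  1.68 -0.   -0.06]
1
[[-0.008, 0.0, 0.017, 0.11, 0.18, 1.87, 4.5]]
end [ 0.57   -0.0699  0.215 ] yaw 1.486
```

View pics/wrist13.png

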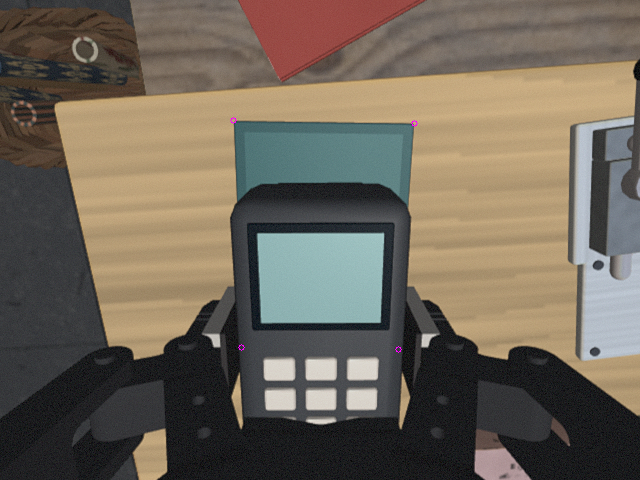

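View pics/top13.png

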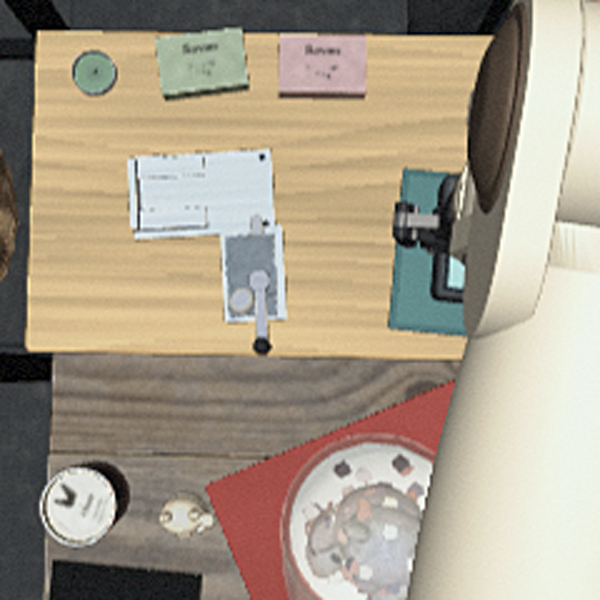

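Emit:
carry_out --motion '[[[-0.008,0,0.016,0.1,0.2,2.0,4.5],[0,0,0,0,0,2.0,4.5],[0,0,0,0,0,0.8,4.5],[0,0,0,0,0,0,4.5]]]'

```text
time_s: 12.4
eef_pos: [0.5719, -0.0665, 0.1836]
orientation: [0.74, 0.672, 0.001, -0.0]
force: [-0.1, 0.4, -2.6]
opening: 0.0531
```

```bash
python3 - <<'E'
from ov import *
st();plan([(.570,-.070,.172,1.486,4.5,4)],w=.13)
E
```

```text
12.4 [ 0.5719 -0.0665  0.1836] yaw 1.475 tz [ 0.     0.001 -1.   ] F [-0.1  0.4 -2.6] op 0.0531 q [-0.12  0.14  0.14  1.57  0.   -0.02]
1
[[0.0, -0.001, -0.011, -0.37, -0.16, 1.16, 4.5]]
end [ 0.57  -0.07   0.172] yaw 1.486
```

Emit:
carry_out --motion '[[[0,0,-0.011,-0.4,-0.2,0.6,4.5],[0,0,0,0,0,0.2,4.5],[0,0,0,0,0,0,4.5]]]'

```text
time_s: 12.7
eef_pos: [0.5701, -0.07, 0.1764]
orientation: [0.736, 0.677, 0.001, 0.0]
force: [0.0, 0.1, -2.1]
opening: 0.0532
```

```bash
python3 - <<'E'
from ov import *
st();plan([(.570,-.070,.172,1.486,4.5,4)],w=.13)
E
```

```text
12.7 [ 0.5701 -0.07    0.1764] yaw 1.486 tz [ 0.002  0.001 -1.   ] F [ 0.   0.1 -2.1] op 0.0532 q [-0.12  0.13  0.12  1.56  0.   -0.04]
1
[[0.002, -0.001, 0.0, 0.0, -0.01, 0.44, 4.5]]
end [ 0.57  -0.07   0.172] yaw 1.486
```

Emit:
carry_out --motion '[[[0,0,0,0,0,0.2,4.5],[0,0,0,0,0,0.1,4.5],[0,0,0,0,0,0.1,4.5],[0,0,0,0,0,0,4.5]]]'

```text
time_s: 13.1
eef_pos: [0.5706, -0.0702, 0.1735]
orientation: [0.737, 0.676, 0.002, 0.001]
force: [0.6, -0.1, -2.8]
opening: 0.0525
```

```bash
python3 - <<'E'
from ov import *
st()
E
```

```text
13.1 [ 0.5706 -0.0702  0.1735] yaw 1.486 tz [ 0.004  0.001 -1.   ] F [ 0.6 -0.1 -2.8] op 0.0525 q [-0.12  0.13  0.11  1.55  0.   -0.04]
```

Emit:
carry_out --motion '[[[0.001,-0.003,0,0,0,0.15,4.5],[0,0,0,0,0,0.1,4.5],[0,0,0,0,0,0,4.5]]]'

```text
time_s: 13.4
eef_pos: [0.5708, -0.0702, 0.1713]
orientation: [0.737, 0.676, 0.0, 0.002]
force: [0.1, 0.1, -1.4]
opening: 0.053
```

```bash
python3 - <<'E'
from ov import *
st()
E
```

```text
13.4 [ 0.5708 -0.0702  0.1713] yaw 1.486 tz [ 0.003 -0.003 -1.   ] F [ 0.1  0.1 -1.4] op 0.053 q [-0.12  0.13  0.11  1.54 -0.   -0.04]
```

Emit:
carry_out --motion '[[[0,0,0,0,0,0.1,4.5],[0,0,0,0,0,0,4.5]]]'

```text
time_s: 13.6
eef_pos: [0.571, -0.0703, 0.1714]
orientation: [0.737, 0.676, 0.001, 0.003]
force: [-0.2, 0.1, -2.0]
opening: 0.0531
```

```bash
python3 - <<'E'
from ov import *
st()
E
```

```text
13.6 [ 0.571  -0.0703  0.1714] yaw 1.486 tz [ 0.005 -0.003 -1.   ] F [-0.2  0.1 -2. ] op 0.0531 q [-0.12  0.13  0.1   1.54 -0.   -0.04]
```

Emit:
carry_out --motion '[[[0,-0.004,0,0,0,0.2,4.5],[0,0,0,0,0,0,4.5]]]'

```text
time_s: 13.8
eef_pos: [0.5716, -0.0702, 0.1717]
orientation: [0.737, 0.676, 0.001, 0.005]
force: [0.1, -0.2, -1.8]
opening: 0.0531
```

```bash
python3 - <<'E'
from ov import *
st()
c=camera("side");cv2.imwrite("pics/side14.png",cv2.resize(c["image"][130:280,220:400,::-1],None,fx=4,fy=4,interpolation=cv2.INTER_CUBIC))
E
```

```text
13.8 [ 0.5716 -0.0702  0.1717] yaw 1.486 tz [ 0.008 -0.007 -1.   ] F [ 0.1 -0.2 -1.8] op 0.0531 q [-0.12  0.13  0.1   1.54 -0.01 -0.03]
```

View pics/side14.png

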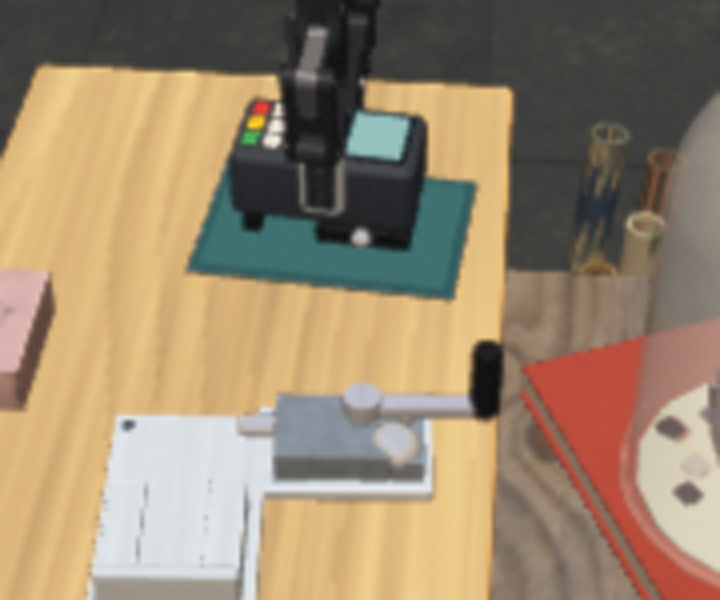

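```bash
python3 - <<'E'
from ov import *
plan([(.570,-.070,.1712,1.486,4.5,4)],w=.13)
E
```

```text
1
[[0.008, 0.006, 0.0, 0.01, -0.17, 0.03, 4.5]]
end [ 0.57   -0.07    0.1712] yaw 1.486
```

Emit:
carry_out --motion '[[[0.008,0.006,0,0,-0.1,0,4.5],[0,0,0,0,0,0,4.5]]]'

```text
time_s: 14.05
eef_pos: [0.5705, -0.0701, 0.1711]
orientation: [0.737, 0.676, -0.0, -0.0]
force: [-1.9, -0.1, 1.8]
opening: 0.0529
```

```bash
python3 - <<'E'
from ov import *
st();plan([(.570,-.070,.1712,1.486,4.5,4)],w=.13)
E
```

```text
14.05 [ 0.5705 -0.0701  0.1711] yaw 1.486 tz [-0.001  0.    -1.   ] F [-1.9 -0.1  1.8] op 0.0529 q [-0.12  0.13  0.11  1.55  0.   -0.04]
0
end [ 0.5705 -0.0701  0.1711] yaw 1.486
```

Emit:
carry_out --motion '[[[0,0,0,0,0,0,5.6],[0,0,0,0,0,0,6],[0,0,0,0,0,0,7],[0,0,0,0,0,0,8],[0,0,0,0,0,-1,8],[0,0,0,0,0,-3,8],[0,0,0,0,0,-4,8],[0,0,0,0,0,-4,8]]]' --grip_force 20

```text
time_s: 14.85
eef_pos: [0.5686, -0.07, 0.2902]
orientation: [0.737, 0.676, -0.003, -0.004]
force: [1.1, -0.1, 0.3]
opening: 0.08
```

```bash
python3 - <<'E'
from ov import *
st();c=shot("wrist15");cv2.imwrite("pics/wrist15.png",c["image"][:,:,::-1])
plan([(.50,-.2,.42,1.0,8,4.5),(.30,-.40,.42,-.5,8,4.5)])
E
```

```text
14.85 [ 0.5686 -0.07    0.2902] yaw 1.486 tz [-0.01   0.001 -1.   ] F [ 1.1 -0.1  0.3] op 0.08 q [-0.12  0.19  0.4   1.8   0.   -0.04]
16
[[0.0, 0.0, 0.097, -2.71, -1.17, -2.45, 8], [0.0, 0.0, 0.097, -2.81, -0.9, -2.45, 8], [-0.001, 0.0, 0.097, -2.88, -0.62, -2.45, 8], [0.0, 0.0, 0.097, -2.92, -0.34, -2.45, 8], [-0.001, 0.0, 0.098, -2.95, -0.05, -2.45, 8], [0.0, 0.0, 0.136, -2.51, -0.55, 0.0, 8], [0.0, 0.0, 0.136, -2.56, -0.2, 0.0, 8], [0.0, 0.0, 0.136, -2.57, 0.15, 0.0, 8]]
[[0.0, 0.0, 0.136, -2.52, 0.5, 0.0, 8], [0.0, 0.0, 0.137, -2.43, 0.83, 0.0, 8], [0.0, 0.0, 0.136, -2.3, 1.16, 0.0, 8], [0.0, 0.0, 0.137, -2.12, 1.46, 0.0, 8], [0.0, 0.0, 0.136, -1.9, 1.73, 0.0, 8], [0.0, 0.0, 0.137, -1.64, 1.98, 0.0, 8], [0.0, 0.0, 0.136, -1.36, 2.18, 0.0, 8], [0.0, 0.0, 0.137, -1.06, 2.34, 0.01, 8]]
end [ 0.3  -0.4   0.42] yaw -0.5
```

View pics/wrist15.png

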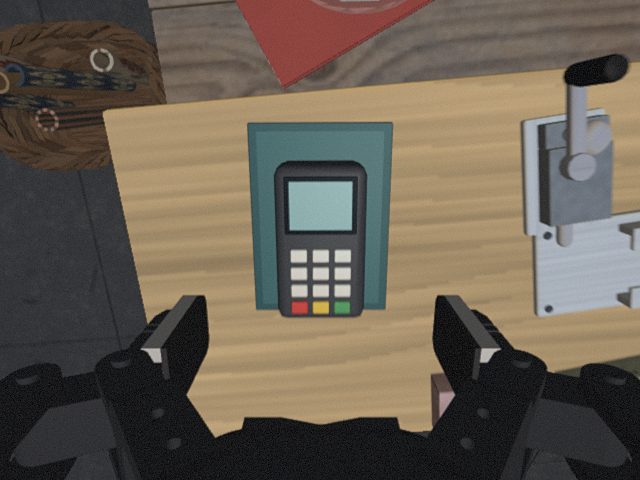

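```bash
python3 - <<'E'
from ov import *
c=pickle.load(open("wrist15.pkl","rb"))
for z in(.199,.201):
    a=ray(c,(320.5,162),z);b=ray(c,(321,316),z);print(((a+b)/2).round(4),np.linalg.norm(a-b).round(4),np.arctan2(*(a-b)[1::-1]).round(3))
    l=ray(c,(277,240),z);q=ray(c,(365,240),z);print(((l+q)/2).round(4),np.linalg.norm(l-q).round(4))
m=[ray(c,u,.143) for u in[(248,122),(392,122),(385,309),(256,309)]];print(np.mean(m,0).round(4))
m=np.array(m);print(np.arctan2(*((m[3]+m[2]-m[0]-m[1])[1::-1])))
E
```

```text
[ 0.5702 -0.0694  0.199 ] 0.0954 3.059
[ 0.5684 -0.0691  0.199 ] 0.0524
[ 0.5696 -0.0693  0.201 ] 0.0946 3.059
[ 0.5678 -0.0691  0.201 ] 0.0519
[ 0.5701 -0.0697  0.143 ]
-0.08297617553596646
```

Emit:
carry_out --motion '[[[0,0,0.1,-2.0,0,-3,8],[0,0,0.1,-2.5,0,-3,8],[0,0,0.1,-2.9,-0.6,-3,8],[0,0,0.1,-2.9,-0.3,-3,8],[0,0,0.1,-3,0,-2.5,8],[0,0,0.13,-3,-0.5,0,8],[0,0,0.13,-3,-0.2,0,8],[0,0,0.13,-3,0,0,8]]]'

```text
time_s: 15.7
eef_pos: [0.4527, -0.2589, 0.4544]
orientation: [0.96, 0.281, 0.003, 0.003]
force: [0.4, 0.3, -0.7]
opening: 0.0798
```

Emit:
carry_out --motion '[[[0,0,0.13,-3,0.5,0,8],[0,0,0.13,-3,0.8,0,8],[0,0,0.13,-3,1.2,0,8],[0,0,0,0,0,0,8],[0,0,0,0,0,0,8]]]'

```text
time_s: 16.2
eef_pos: [0.3745, -0.3227, 0.4585]
orientation: [0.997, 0.077, 0.006, 0.005]
force: [-0.1, -0.3, 0.5]
opening: 0.0797
```

```bash
python3 - <<'E'
from ov import *
st()
for n in("top","side"):
    c=camera(n);o=(220,140) if n=="top" else (170,150)
    cv2.imwrite(f"pics/{n}16.png",cv2.resize(c["image"][o[1]:o[1]+240,o[0]:o[0]+280,::-1],None,fx=2.5,fy=2.5,interpolation=cv2.INTER_CUBIC))
E
```

```text
16.2 [ 0.3745 -0.3227  0.4585] yaw 0.155 tz [ 0.012 -0.008 -1.   ] F [-0.1 -0.3  0.5] op 0.0797 q [-0.71  0.18  0.76  2.14  0.    0.7 ]
```

View pics/top16.png

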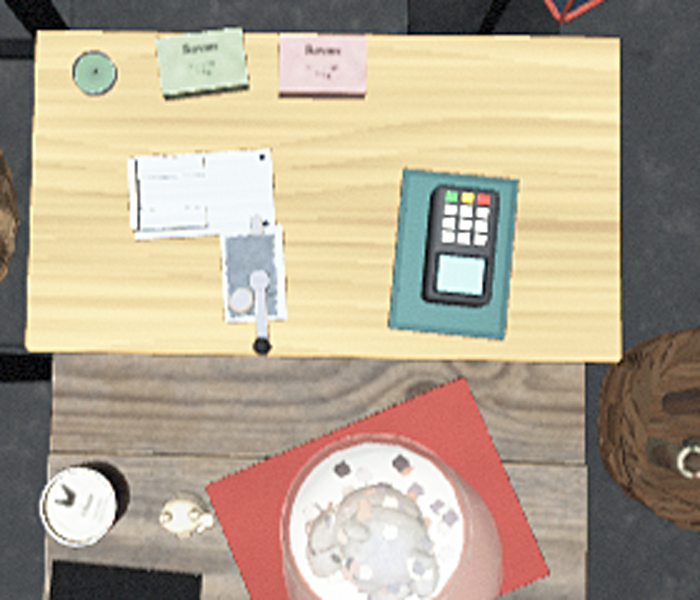

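View pics/side16.png

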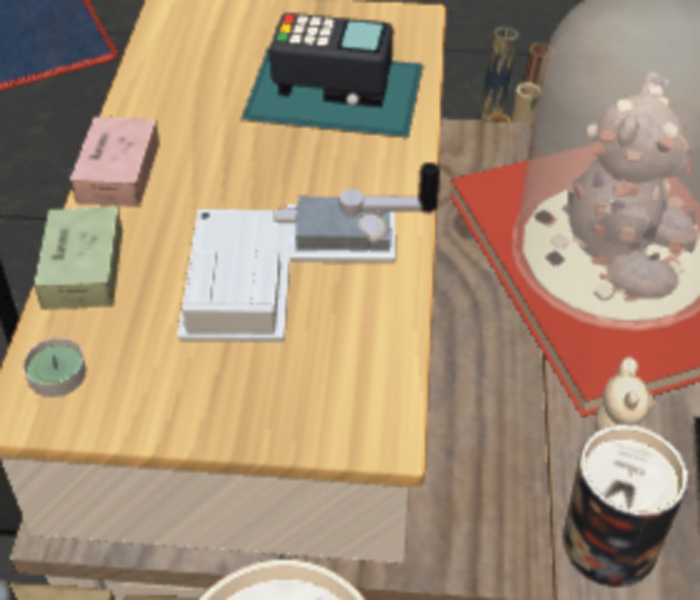

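Both pictures agree. The reader lies in the middle of the mat, lengthwise and screen up (zoomed top view, centre about (460,245)). The latch is open (knob at (262,345)), and the bystanders are where they started. Handing in.

```bash
python3 -c "
from rig import hand_in
print(hand_in())"
```

```text
the job is handed in; nothing more can be done
None
```

The card reader is on the teal mat, screen up, in the middle and lengthwise. The latch is open, and I handed the job in at about 16.3 s.

- **Latch:** I turned the handle over its hump until it met its stop in the open position. The push against the stop reached about 30 N at the fingers before I backed off. In the camera pictures the knob sat where the 1.48 rad open position puts it, and it was still there in the last pictures.
- **Pull:** I gripped the reader across its width and pulled it straight out. It came past the catches without slipping in the grip. I slid it about 80 mm before lifting.
- **Placing:** I turned the reader a quarter turn, lowered it until the mat took its weight (only a few newtons) and let go. The last wrist picture puts its middle about 1 mm from the mat's centre, and within 0.01 rad of the mat's long direction. The screen end faces the robot.
- **Last checks:** The top and side pictures show the soaps, tealight, candle and cat where they started, with the gripper well clear. The touchdown force wavered between -2.8 and +1.8 N, so I judged contact by the height stopping as well. No check failed.

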